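# Push home a curved row of masking plugs before spraying

## Robot

A 6-joint arm with a two-finger parallel gripper is mounted at the origin on the work surface. World frame = base frame: x ahead of the robot, y to its left, z up, the work surface at z = 0. Lengths are in m, angles in rad, forces in N, time in s.
With the tool pointing down it reaches from about 0.375 to 0.9 m from the base axis. Payload 3.1 kg.
Tool frame: the origin (TCP) lies on the front face of the gripper's body, between the roots of the fingers; the fingertips stand 73 mm ahead of it and the grasp point (between the pads) lies 54 mm ahead of it (manip.finger_overhang is the distance from the TCP to the fingertips, in m); z points along the fingers, y is the direction in which the jaws open and shut (so a half turn about z gives the same grasp; the last joint's range is limited). The gripper opens to 85 mm and grips with 20 to 120 N. Pads are 22 mm wide; open, the fingers measure 114 mm over their backs; the gripper's body (76 mm by 85 mm) begins 54 mm behind the grasp point. The pads swing forward as they close: fully open they stand 13 mm farther back than shut.
Start: joints at [1.151, 0.527, 1.433, -0, 1.181, -0.178], TCP at [0.149, 0.607, 0.304] pointing down, gripper open.
Joint ranges: [-3.08, 3.08], [-0.75, 2.2], [0.22, 2.44], [-1.43, 4.57], [0, 2.65], [-2.85, 2.85]. Speed limits (rad/s): [2.79, 2.79, 3.14, 3.14, 3.14, 3.14].

## Interface

Orientations are given as a unit quaternion [x, y, z, w].
In Python, from station import manip gives the robot as it stands.
- The arm moves only by the tool apply_moves, never from a script. Its argument "increments" is a list that holds one entry, the list of rows, each a list of 4 numbers: the shift along the tool's x, y, z in m, then the turn about the tool's z in degrees. In form: [[[dx, dy, dz, spin], ...]]. A call has 1 to 5 rows; each row shifts and turns the pose as measured when the row begins, along the tool's axes as they then stand; what a row does not reach is not made up. A row lasts 1/10 s, in which the tool goes at most 50 mm and 8.59 degrees, less where a joint would pass 70% of its speed; a pose out of reach is approached as far as the arm can. A call with a gripper value outside its range is refused whole. "fingers" is the opening, from 0 (shut) to 1 (fully open), set as the call begins (left out, the last holds). The fingers move at their own pace and stop on an object; "newtons" is the grip in N (left out, the last holds). Time passes only in rows, so rows that do not move let the fingers close. It gives the time, the measured TCP pose, the force and the opening at its end, in the units of the state.
- manip.sense(): the state, without advancing time (a new reading comes with each control period).
- manip.snapshot(name): name is "scene" or "top" or "wrist"; returns (picture, depth): 384x512x3 uint8, red, green, blue; 384x512 float32, m along the optical axis (not along the pixel's ray), 0 where there is no reading.
- manip.camera_model(name): a dict with "mtx" (3x3 intrinsics, pixels), "R" (3x3) and "t" (3): a world point X has camera coordinates R X + t; the wrist camera has in their place "mount" (4x4, takes a point from camera to tool coordinates, whose origin is the TCP and whose axes are the flange's). Camera axes: x right, y down, z forward; pixel columns grow to the right and rows downward; lengths in m; the calibration is good to about 2 mm. A picture is of the moment at which its call begins: read the wrist's pose just before it. camera_model takes no time and is no camera call.
- manip.sign_off(): hands the job in, once; it reports no verdict.
The state is a dict: "t": time; "q": joint angles; "qd": joint speeds; "tau": joint torques, N m; "tcp_pos": TCP position; "tool_rot": TCP orientation; "force": force on the tool from outside, world axes, zero at the start; "ft_torque": the same for the moment, N m; "finger_gap": opening from 0.0 (shut) to 1.0 (fully open).
Only numpy, scipy, OpenCV 4.12 (cv2) and the standard library are available. Lean on these libraries where they do the work, as an engineer would, in place of code of your own. Each camera call takes 0.05 s, during which the arm holds its last target.

## Task

Get the round flange ready for spraying: with the fingertips, follow the curved row of four red masking plugs from the one next to the white paint mark to the far end, and push each in turn gently down until it is fully home. Only push: do not pull a plug up, do not bear down hard, leave the two yellow stud caps as they are and the pot, brush and tray where they are. Finish clear of everything.

Things in the scene. Friction and masses are not known exactly. Their poses are not given: they have to be found in the camera images.
- row_centre (a point): centre of the upper face of the grey round flange (250 mm across, 18 mm thick, flat, fixed on a locked green turntable 280 mm across; face about 38 mm above the bench); z up. The four plugs lie 36 degrees apart (59 mm) on a circle of 95 mm radius about it, counter-clockwise from above from the white mark. The rest of that circle has only flush dark holes
- mark (a point): centre of the white paint dot (20 mm across, flush) on the flange's face; about 38 mm from the first plug, beyond that end of the row
- plug0_top (a point): centre of the flat top of the first (next to the white mark) red masking plug (head 20 mm across, 5 mm thick, on a 12 mm stem); it lies on a circle of radius 95 mm about the flange's centre. z up. The head's top is 17 mm above the flange's face at joint value 0 and 5 mm above it when home
- plug0 (a joint): how far the first (next to the white mark) plug is pushed in, m: starts between 0 and 0.004, fully home (head on the flange, hard stop) at 0.012, negative if pulled up. Friction of about 4 N holds it wherever it is left; about 5 to 9 N from above pushes it down
- plug1_top (a point): centre of the flat top of the second red masking plug (head 20 mm across, 5 mm thick, on a 12 mm stem); it lies on a circle of radius 95 mm about the flange's centre. z up. The head's top is 17 mm above the flange's face at joint value 0 and 5 mm above it when home
- plug1 (a joint): how far the second plug is pushed in, m: starts between 0 and 0.004, fully home (head on the flange, hard stop) at 0.012, negative if pulled up. Friction of about 4 N holds it wherever it is left; about 5 to 9 N from above pushes it down
- plug2_top (a point): centre of the flat top of the third red masking plug (head 20 mm across, 5 mm thick, on a 12 mm stem); it lies on a circle of radius 95 mm about the flange's centre. z up. The head's top is 17 mm above the flange's face at joint value 0 and 5 mm above it when home
- plug2 (a joint): how far the third plug is pushed in, m: starts between 0 and 0.004, fully home (head on the flange, hard stop) at 0.012, negative if pulled up. Friction of about 4 N holds it wherever it is left; about 5 to 9 N from above pushes it down
- plug3_top (a point): centre of the flat top of the fourth (last) red masking plug (head 20 mm across, 5 mm thick, on a 12 mm stem); it lies on a circle of radius 95 mm about the flange's centre. z up. The head's top is 17 mm above the flange's face at joint value 0 and 5 mm above it when home
- plug3 (a joint): how far the fourth (last) plug is pushed in, m: starts between 0 and 0.004, fully home (head on the flange, hard stop) at 0.012, negative if pulled up. Friction of about 4 N holds it wherever it is left; about 5 to 9 N from above pushes it down
- cap0_top (a point): centre of the top of a yellow stud cap (16 mm across, 26 mm tall) standing on the flange, 40 mm from its centre
- cap0 (a joint): how far that yellow cap has been pulled up, m (0 at the start; negative: pushed down; moves at about 2 N)
- cap1_top (a point): centre of the top of a yellow stud cap (16 mm across, 26 mm tall) standing on the flange, 40 mm from its centre
- cap1 (a joint): how far that yellow cap has been pulled up, m (0 at the start; negative: pushed down; moves at about 2 N)
- pot: loose white paint pot with green lid, 60 mm across, 70 mm tall, standing beside the turntable; origin under its centre
- brush: loose touch-up brush lying beside the turntable, along its own x axis; origin on its underside
- tray: loose blue tray of small painted parts, 130 x 100 x 35 mm, beside the turntable; origin under its centre

How it is judged:
On the way, in this order (a step that is already met when the one before it is completed fails the run):
1. the first (next to the white mark) plug is home (within 2 mm) (value of joint plug0 above 0.01 m), for 0.1 s.
2. the second plug is home (within 2 mm) (value of joint plug1 above 0.01 m), for 0.1 s.
3. the third plug is home (within 2 mm) (value of joint plug2 above 0.01 m), for 0.1 s.
4. the fourth (last) plug is home (within 2 mm) (value of joint plug3 above 0.01 m), for 0.1 s.
At the end, for the whole second after the job is handed in: All four plugs are within 2 mm of fully home, the yellow caps are within 3 mm of where they were, and pot, brush and tray are within 20 mm of where they were (value of joint each of plug0, plug1, plug2, plug3 above 0.01 m and value of joint cap0 between -0.003 and 0.003 m and value of joint cap1 between -0.003 and 0.003 m and distance of each of pot, brush, tray from where it was at the start of the episode below 0.02 m); the robot touches nothing.
It fails at once if a plug is pulled up by more than 3 mm from its highest start (value of joint any of plug0, plug1, plug2, plug3 below -0.003 m).
It fails at once if a yellow cap is pulled or pushed by more than 3 mm (value of joint any of cap0, cap1 above 0.003 m or value of joint any of cap0, cap1 below -0.003 m).
It fails at once if the pot, brush or tray is moved by more than 20 mm, or lifted (distance of any of pot, brush, tray from where it was at the start of the episode above 0.02 m).
It fails at once if the fingers bear on a plug with more than 50 N (contact force between the fingers and plug0 above 50 N or contact force between the fingers and plug1 above 50 N or contact force between the fingers and plug2 above 50 N or contact force between the fingers and plug3 above 50 N).
It also fails if it takes over 48 s, if anything falls off the work surface, if the arm or the gripper's body presses on something with over 40 N, if the wrist force passes 120 N, or if a joint passes its speed limit or range.

## Working session

There is one attempt and no reset: what is moved stays moved. The work goes in short steps, Python scripts to look and compute and a tool call to move; the robot and the scene stay as the last step left them, time stands still between calls to the robot, and variables do not carry over. Pictures are saved under pics/ and viewed, and the job is handed in when it is done.

Besides the shell and the picture viewer there is one more tool, called after "Emit:" by a JSON object that holds its "api" and its "payload", one argument or row to a line. apply_moves: Moves the arm, as the interface text tells. Its arguments: {"type":"object","properties":{"increments":{"type":"array","items":{"type":"array","items":{"type":"array","items":{"type":"number"}}}},"fingers":{"type":"number"},"newtons":{"type":"number"}},"required":["increments"]}

```bash
mkdir -p pics; ls; python3 - <<'E'
from station import manip
import cv2,numpy as np
s=manip.sense();print(s)
for n in ("top","scene"):
    p,d=manip.snapshot(n);cv2.imwrite(f"pics/{n}0.png",p[:,:,::-1]);np.savez(f"pics/{n}0.npz",p=p,d=d)
    print(manip.camera_model(n))
print(manip.camera_model("wrist"),manip.finger_overhang)
E
```

```text
pics
{'t': 0.0, 'q': array([ 1.15149860e+00,  5.28476435e-01,  1.43390021e+00, -3.64281019e-06,
        1.18138854e+00, -1.78519870e-01]), 'qd': array([ 0.00143965, -0.00196916,  0.00126263,  0.00060041, -0.00192109,
       -0.00060794]), 'tau': array([-1.70390187e-03, -4.42355955e+01, -1.78022522e+01, -4.00505342e-04,
        8.49107048e-03,  2.48332746e-06]), 'tcp_pos': array([0.14879006, 0.60645735, 0.3029278 ]), 'tool_rot': array([ 1.20097570e-01,  9.92761499e-01, -1.03859602e-03, -3.18271612e-04]), 'force': array([ 0.033898  ,  0.55151076, -0.59918586]), 'ft_torque': array([-0.07754885,  0.02407184,  0.0402084 ]), 'finger_gap': 1.0025928153177357}
{'mtx': array([[370.48454225,   0.        , 247.84142124],
       [  0.        , 370.48454225, 191.76048462],
       [  0.        ,   0.        ,   1.        ]]), 'R': array([[-0.01474897, -0.9998872 ,  0.00283908],
       [-0.99760929,  0.01452353, -0.06756315],
       [ 0.0675143 , -0.00382878, -0.99771096]]), 't': array([0.04339726, 0.55158392, 0.94617553])}
{'mtx': array([[395.91243508,   0.        , 258.27702586],
       [  0.        , 395.91243508, 194.88144677],
       [  0.        ,   0.        ,   1.        ]]), 'R': array([[-0.79213325,  0.61023527,  0.01173956],
       [ 0.43412724,  0.57684265, -0.69194371],
       [-0.42902033, -0.54301516, -0.721856  ]]), 't': array([ 0.41136962, -0.21666895,  1.27157303])}
{'mtx': array([[273.64065732,   0.        , 253.57596462],
       [  0.        , 273.64065732, 190.3974891 ],
       [  0.        ,   0.        ,   1.        ]]), 'mount': array([[ 2.07089600e-04, -9.54395281e-01, -2.98545817e-01,
         7.64428270e-02],
       [ 9.99999856e-01,  3.45580419e-04, -4.11095194e-04,
        -4.69590678e-04],
       [ 4.95518901e-04, -2.98545689e-01,  9.54395215e-01,
        -7.02120939e-02],
       [ 0.00000000e+00,  0.00000000e+00,  0.00000000e+00,
         1.00000000e+00]])} 0.0726
```

View pics/top0.png

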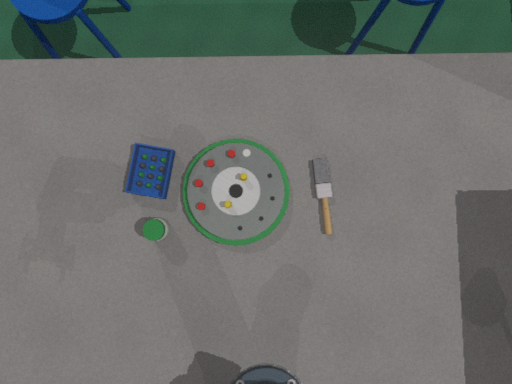

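View pics/scene0.png

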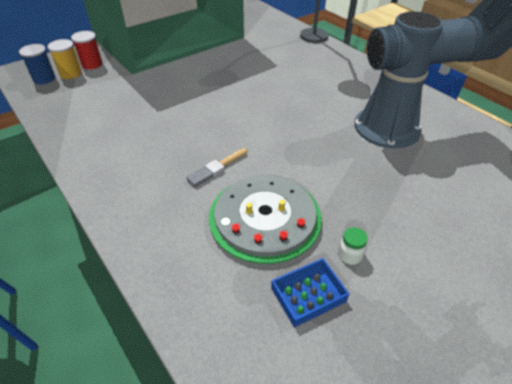

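```bash
cat > h.py <<'E'
import cv2,numpy as np
from station import manip
from scipy.spatial.transform import Rotation as Ro
def cam(n,s=None):
    c=manip.camera_model(n)
    if n!="wrist": return c["mtx"],c["R"],c["t"]
    T=np.eye(4);T[:3,:3]=Ro.from_quat(s["tool_rot"]).as_matrix();T[:3,3]=s["tcp_pos"]
    W=np.linalg.inv(T@c["mount"]);return c["mtx"],W[:3,:3],W[:3,3]
def ray(c,uv,z):
    K,R,t=c;o=-R.T@t;d=R.T@np.linalg.solve(K,[uv[0],uv[1],1]);return o+d*(z-o[2])/d[2]
def proj(c,X):
    K,R,t=c;p=K@(R@X+t);return p[:2]/p[2]
def blobs(p,name,amin=6):
    h=cv2.cvtColor(p,cv2.COLOR_RGB2HSV);H,S,V=cv2.split(h)
    m={"red":((H<8)|(H>172))&(S>150)&(V>80),"yel":(H>18)&(H<35)&(S>140)&(V>100),
       "green":(H>50)&(H<75)&(S>150),"white":(S<40)&(V>175)}[name].astype(np.uint8)
    n,l,st,ce=cv2.connectedComponentsWithStats(m)
    return [(ce[i].round(1),st[i,4],st[i,:4]) for i in range(1,n) if st[i,4]>=amin]
E
python3 - <<'E'
from h import *
for n in("top","scene"):
    p=np.load(f"pics/{n}0.npz")["p"];d=np.load(f"pics/{n}0.npz")["d"];c=cam(n)
    for k,z in(("red",.052),("yel",.062),("white",.038)):
        for b in blobs(p,k):
            u,v=b[0]; print(n,k,b[0],b[1],ray(c,b[0],z).round(4),d[int(round(v)),int(round(u))])
E
```

```text
top red [231.2 153.1] 40 [0.6486 0.0761 0.052 ] 0.9337363
top red [210.  162.7] 40 [0.6249 0.1299 0.052 ] 0.9346383
top red [198.1 182.7] 41 [0.5746 0.1603 0.052 ] 0.9272711
top red [200.9 205.9] 39 [0.5161 0.1536 0.052 ] 0.92659533
top yel [243.2 176.9] 36 [0.5865 0.0465 0.062 ] 0.9198483
top yel [227.5 204.2] 36 [0.519  0.0864 0.062 ] 0.91857594
top white [246.5 152.4] 31 [0.6523 0.0373 0.038 ] 0.9479918
top white [235.3 190. ] 550 [0.5558 0.0673 0.038 ] 0.94372916
top white [252.1 178.2] 32 [0.5855 0.024  0.038 ] 0.94891727
top white [219.7 197.5] 38 [0.5372 0.1073 0.038 ] 0.94496006
top white [239.7 212.5] 6 [0.4983 0.0569 0.038 ] 0.94201064
scene red [88.4 54.6] 489 [ 0.6068 -0.9255  0.052 ] 1.4690883
scene red [300.7 222.2] 42 [0.5175 0.1592 0.052 ] 0.9240472
scene red [235.4 227.7] 47 [0.6488 0.0807 0.052 ] 0.9082266
scene red [283.  235.1] 51 [0.5751 0.1634 0.052 ] 0.89264005
scene red [257.8 237.9] 49 [0.6256 0.1352 0.052 ] 0.890269
scene yel [66.1 63.9] 525 [ 0.7009 -0.884   0.062 ] 1.4174986
scene yel [281.3 205.5] 38 [0.5262 0.098  0.062 ] 0.9578498
scene yel [248.6 208.2
[... 16394 characters left out ...]
14  0.038 ] 0.7433575
scene white [274.6 371.9] 9 [0.7772 0.3816 0.038 ] 0.73966146
scene white [284.3 374. ] 6 [0.7658 0.3948 0.038 ] 0.73790574
scene white [300.4 373.7] 7 [0.7428 0.4117 0.038 ] 0.737092
scene white [250.2 376.2] 11 [0.8161 0.3611 0.038 ] 0.73368156
scene white [261. 378.] 26 [0.8028 0.3751 0.038 ] 0.7317834
scene white [309.  375.5] 6 [0.7328 0.4233 0.038 ] 0.7351666
scene white [317.4 377. ] 10 [0.7227 0.4342 0.038 ] 0.73590773
scene white [179.  379.8] 16 [0.9186 0.2904 0.038 ] 0.7282353
scene white [232.7 379.8] 11 [0.8441 0.3474 0.038 ] 0.7287333
scene white [292.5 380.3] 31 [0.7613 0.4117 0.038 ] 0.7323147
scene white [306.  379.3] 15 [0.7413 0.4248 0.038 ] 0.7311162
```

Emit:
{"api": "apply_moves", "payload": {
  "increments": [
    [[-0.036,-0.031,0,0],[-0.036,-0.031,0,0],[-0.036,-0.031,0,0],[-0.036,-0.031,0,0],[-0.036,-0.031,0,0]]
  ],
  "fingers": 0,
  "newtons": 20
}}

```text
t: 0.6
tcp_pos: [0.2871, 0.4119, 0.3004]
tool_rot: [0.114, 0.993, -0.0, -0.001]
force: [1.1, 0.3, 0.7]
finger_gap: 0.144
```

Emit:
{"api": "apply_moves", "payload": {
  "increments": [
    [[-0.036,-0.031,0,0],[-0.036,-0.031,0,0],[-0.036,-0.031,0,0],[-0.036,-0.031,0,0],[-0.036,-0.031,0,0]]
  ]
}}

```text
t: 1.1
tcp_pos: [0.4305, 0.2114, 0.2994]
tool_rot: [0.113, 0.994, -0.001, -0.002]
force: [1.9, 0.2, -0.1]
finger_gap: -0.0
```

Emit:
{"api": "apply_moves", "payload": {
  "increments": [
    [[-0.034,-0.028,0,0],[-0.034,-0.028,0,0],[-0.034,-0.028,0,0],[-0.034,-0.028,0,0],[0,0,0,0]]
  ]
}}

```text
t: 1.6
tcp_pos: [0.5443, 0.0595, 0.298]
tool_rot: [0.117, 0.993, -0.001, -0.001]
force: [-0.3, 0.3, 0.0]
finger_gap: 0.001
```

Emit:
{"api": "apply_moves", "payload": {
  "increments": [
    [[0,0,0,0],[0,0,0,0]]
  ]
}}

```text
t: 1.8
tcp_pos: [0.5436, 0.059, 0.2969]
tool_rot: [0.119, 0.993, -0.001, -0.002]
force: [-0.4, 0.8, 0.3]
finger_gap: 0.004
```

```bash
python3 - <<'E'
from h import *
s=manip.sense();print(s["t"],s["tcp_pos"],s["tool_rot"],s["force"],abs(s["qd"]).max())
p,d=manip.snapshot("wrist");cv2.imwrite("pics/w1.png",p[:,:,::-1]);np.savez("pics/w1.npz",p=p,d=d)
c=cam("wrist",s)
for k,z in(("red",.053),("yel",.062),("white",.038)):
    for b in blobs(p,k,40):
        u,v=b[0]; dd=d[int(round(v)),int(round(u))]
        X=c[1].T@(np.linalg.solve(c[0],[u,v,1])*dd-c[2])
        print(k,b[0],b[1],b[2],ray(c,b[0],z).round(4),X.round(4))
E
```

```text
1.8 [0.54358742 0.05898555 0.29693282] [ 1.18501679e-01  9.92950590e-01 -9.63892038e-04 -2.35555505e-03] [-0.41445741  0.80169256  0.31592415] 0.020024788810479817
red [331.  129.5] 231 [323 122  17  16] [0.5142 0.1544 0.053 ] [0.5142 0.1545 0.0528]
red [344.  177.6] 204 [336 170  17  16] [0.5731 0.1608 0.053 ] [0.5723 0.1601 0.0555]
red [325.6 220.6] 174 [318 214  16  14] [0.6226 0.1308 0.053 ] [0.6226 0.1308 0.0529]
red [287.  246.3] 171 [280 239  15  15] [0.6464 0.077  0.053 ] [0.6454 0.077  0.0548]
yel [273.9 145.8] 213 [266 138  16  17] [0.5156 0.0878 0.062 ] [0.5153 0.0877 0.0642]
yel [253.8 208.3] 189 [247 199  15  19] [0.5825 0.0486 0.062 ] [0.5816 0.0488 0.0644]
white [408.5  50.5] 484 [399  22  29  57] [0.4527 0.2529 0.038 ] [0.4533 0.2466 0.0499]
white [262.8 173.2] 6451 [213 125 101  98] [0.549  0.0681 0.038 ] [0.5487 0.0681 0.0391]
white [ 98.7 210.1] 754 [ 80 194  38  33] [ 0.5469 -0.1488  0.038 ] [ 0.5511 -0.1609  0.0202]
```

View pics/w1.png

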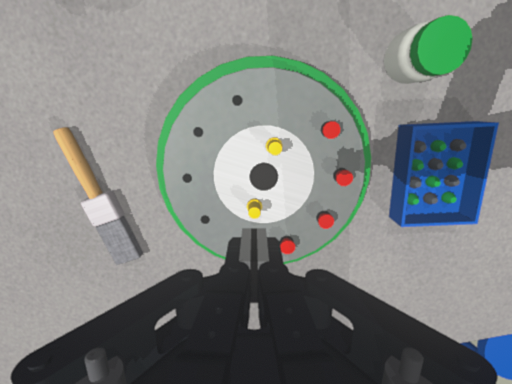

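Emit:
{"api": "apply_moves", "payload": {
  "increments": [
    [[-0.024,0.0105,0.03,0],[-0.024,0.0105,0.03,0],[-0.024,0.0105,0.03,0],[-0.024,0.0105,0.03,0],[0,0,0,0]]
  ]
}}

```text
t: 2.35
tcp_pos: [0.6443, 0.0864, 0.1739]
tool_rot: [0.113, 0.994, -0.001, -0.003]
force: [-0.6, 0.1, -0.1]
finger_gap: 0.001
```

```bash
cat > off.py <<'E'
import sys
from h import *
P=np.array([[.647,.077],[.6235,.131],[.5735,.161],[.515,.1545]])
s=manip.sense();R=Ro.from_quat(s["tool_rot"]).as_matrix()
tip=s["tcp_pos"]+R[:,2]*.0726
print(s["t"],"tcp",s["tcp_pos"].round(4),"tip",tip.round(4),"F",s["force"].round(1))
for i in map(int,sys.argv[1:]):
    print(i,"tool delta",(R.T@(np.r_[P[i],.055]-tip)).round(4))
E
python3 off.py 0; python3 - <<'E'
from h import *
for n in("top","scene"):
    p,d=manip.snapshot(n);np.savez(f"pics/{n}1.npz",p=p,d=d)
    c=(150,110,170,130) if n=="top" else (180,140,170,130)
    x,y,w,h=c;cv2.imwrite(f"pics/{n}1.png",cv2.resize(p[y:y+h,x:x+w,::-1],None,fx=4,fy=4))
E
```

```text
2.35 tcp [0.6443 0.0864 0.1739] tip [0.6439 0.0863 0.1013] F [-0.6  0.1 -0.1]
0 tool delta [-0.0054 -0.0083  0.0463]
```

View pics/scene1.png

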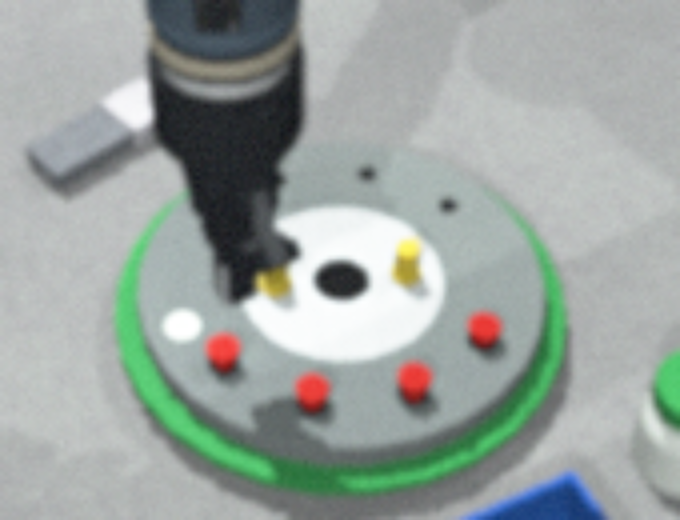

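Emit:
{"api": "apply_moves", "payload": {
  "increments": [
    [[-0.005,-0.008,0.005,0],[0,0,0.015,0],[0,0,0.012,0],[0,0,0.005,0],[0,0,0,0]]
  ]
}}

```text
t: 2.95
tcp_pos: [0.6447, 0.077, 0.1443]
tool_rot: [0.113, 0.994, -0.001, 0.001]
force: [-0.8, -0.7, 0.8]
finger_gap: -0.001
```

```bash
python3 off.py 0; python3 - <<'E'
from h import *
for n in("scene",):
    p,d=manip.snapshot(n)
    x,y,w,h=180,140,170,130;cv2.imwrite(f"pics/{n}2.png",cv2.resize(p[y:y+h,x:x+w,::-1],None,fx=4,fy=4))
E
```

```text
2.95 tcp [0.6447 0.077  0.1443] tip [0.6449 0.0769 0.0717] F [-0.8 -0.7  0.8]
0 tool delta [-0.002   0.0006  0.0167]
```

View pics/scene2.png

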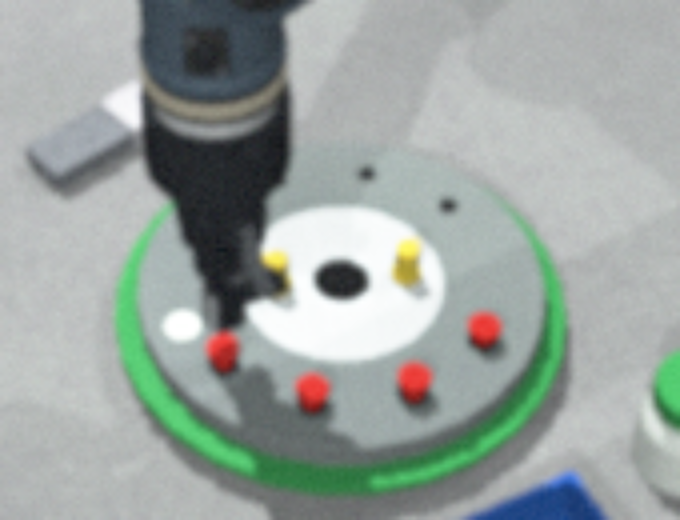

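Emit:
{"api": "apply_moves", "payload": {
  "increments": [
    [[-0.002,0.0005,0.004,0],[0,0,0.004,0],[0,0,0.003,0],[0,0,0.003,0]]
  ]
}}

```text
t: 3.4
tcp_pos: [0.6482, 0.0769, 0.131]
tool_rot: [0.113, 0.994, -0.001, 0.003]
force: [-0.2, 0.3, -0.3]
finger_gap: 0.001
```

Emit:
{"api": "apply_moves", "payload": {
  "increments": [
    [[0,0,0.003,0],[0,0,0.003,0]]
  ]
}}

```text
t: 3.6
tcp_pos: [0.6483, 0.0769, 0.1248]
tool_rot: [0.113, 0.994, -0.001, 0.003]
force: [-0.2, 0.0, 4.8]
finger_gap: -0.001
```

Emit:
{"api": "apply_moves", "payload": {
  "increments": [
    [[0,0,0.003,0],[0,0,0.003,0]]
  ]
}}

```text
t: 3.8
tcp_pos: [0.6483, 0.077, 0.1193]
tool_rot: [0.113, 0.994, -0.001, 0.003]
force: [-2.0, -1.0, 3.3]
finger_gap: -0.003
```

Emit:
{"api": "apply_moves", "payload": {
  "increments": [
    [[0,0,0.002,0],[0,0,0.002,0]]
  ]
}}

```text
t: 4.0
tcp_pos: [0.6483, 0.0769, 0.1156]
tool_rot: [0.112, 0.994, -0.001, 0.003]
force: [-2.5, 0.2, 20.6]
finger_gap: -0.001
```

Emit:
{"api": "apply_moves", "payload": {
  "increments": [
    [[0,0,0.001,0],[0,0,0.001,0]]
  ]
}}

```text
t: 4.2
tcp_pos: [0.6483, 0.077, 0.1156]
tool_rot: [0.112, 0.994, -0.001, 0.003]
force: [-2.7, -0.5, 9.9]
finger_gap: 0.0
```

Emit:
{"api": "apply_moves", "payload": {
  "increments": [
    [[0,0,-0.01,0],[0,0,-0.02,0],[0.01,0.029,0,0],[0.01,0.029,0,0],[0,0,0,0]]
  ]
}}

```text
t: 4.7
tcp_pos: [0.6431, 0.1384, 0.1467]
tool_rot: [0.114, 0.993, -0.0, 0.005]
force: [0.6, -0.3, -0.6]
finger_gap: -0.0
```

```bash
python3 off.py 1; python3 - <<'E'
from h import *
p,d=manip.snapshot("scene")
x,y,w,h=180,140,170,130;cv2.imwrite(f"pics/scene3.png",cv2.resize(p[y:y+h,x:x+w,::-1],None,fx=4,fy=4))
E
```

```text
4.7 tcp [0.6431 0.1384 0.1467] tip [0.6438 0.1383 0.0741] F [ 0.6 -0.3 -0.6]
1 tool delta [ 0.0183 -0.0118  0.0189]
```

View pics/scene3.png

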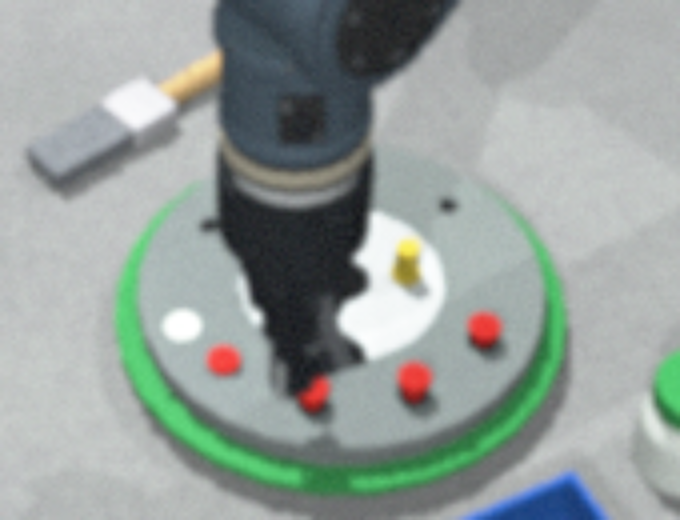

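Emit:
{"api": "apply_moves", "payload": {
  "increments": [
    [[0.018,-0.012,0,0],[0,0,0.005,0],[0,0,0,0]]
  ]
}}

```text
t: 5.05
tcp_pos: [0.6243, 0.1276, 0.1409]
tool_rot: [0.115, 0.993, -0.001, 0.006]
force: [0.3, 0.2, -0.1]
finger_gap: -0.0
```

```bash
python3 off.py 1
```

```text
5.05 tcp [0.6243 0.1276 0.1409] tip [0.6252 0.1274 0.0683] F [ 0.3  0.2 -0.1]
1 tool delta [0.0026 0.0031 0.0132]
```

Emit:
{"api": "apply_moves", "payload": {
  "increments": [
    [[0.0025,0.003,0.003,0],[0,0,0.004,0],[0,0,0.003,0],[0,0,0.003,0]]
  ]
}}

```text
t: 5.45
tcp_pos: [0.6253, 0.1301, 0.1267]
tool_rot: [0.116, 0.993, -0.001, 0.008]
force: [-0.1, -0.1, 0.1]
finger_gap: -0.0
```

Emit:
{"api": "apply_moves", "payload": {
  "increments": [
    [[0,0,0.003,0],[0,0,0.003,0],[0,0,0.002,0]]
  ]
}}

```text
t: 5.75
tcp_pos: [0.6255, 0.1301, 0.1189]
tool_rot: [0.115, 0.993, -0.001, 0.008]
force: [-0.5, -1.1, 3.6]
finger_gap: -0.001
```

Emit:
{"api": "apply_moves", "payload": {
  "increments": [
    [[0,0,0.002,0],[0,0,0.002,0]]
  ]
}}

```text
t: 5.95
tcp_pos: [0.6255, 0.1301, 0.1156]
tool_rot: [0.115, 0.993, -0.001, 0.008]
force: [-4.2, -0.3, 18.5]
finger_gap: -0.0
```

Emit:
{"api": "apply_moves", "payload": {
  "increments": [
    [[0,0,0.001,0],[0,0,0.001,0]]
  ]
}}

```text
t: 6.15
tcp_pos: [0.6255, 0.1301, 0.1157]
tool_rot: [0.115, 0.993, -0.001, 0.008]
force: [-2.4, -0.1, 9.2]
finger_gap: 0.0
```

Emit:
{"api": "apply_moves", "payload": {
  "increments": [
    [[0,0,-0.01,0],[0,0,-0.017,0],[0.028,0.009,0,0],[0.028,0.009,0,0],[0,0,0,0]]
  ]
}}

```text
t: 6.65
tcp_pos: [0.5757, 0.1608, 0.1431]
tool_rot: [0.116, 0.993, -0.0, 0.011]
force: [-0.8, 0.3, -0.4]
finger_gap: -0.002
```

```bash
python3 off.py 2
```

```text
6.65 tcp [0.5757 0.1608 0.1431] tip [0.5772 0.1606 0.0705] F [-0.8  0.3 -0.4]
2 tool delta [ 0.0041 -0.0005  0.0154]
```

Emit:
{"api": "apply_moves", "payload": {
  "increments": [
    [[0.004,-0.0005,0.003,0],[0,0,0.004,0],[0,0,0,0]]
  ]
}}

```text
t: 6.95
tcp_pos: [0.5737, 0.1611, 0.1359]
tool_rot: [0.116, 0.993, -0.0, 0.013]
force: [0.9, 0.2, 0.4]
finger_gap: 0.002
```

```bash
python3 off.py 2; python3 - <<'E'
from h import *
p,d=manip.snapshot("scene")
x,y,w,h=180,140,170,130;cv2.imwrite(f"pics/scene4.png",cv2.resize(p[y:y+h,x:x+w,::-1],None,fx=4,fy=4))
E
```

```text
6.95 tcp [0.5737 0.1611 0.1359] tip [0.5755 0.1609 0.0633] F [0.9 0.2 0.4]
2 tool delta [ 0.0022 -0.0004  0.0082]
```

View pics/scene4.png

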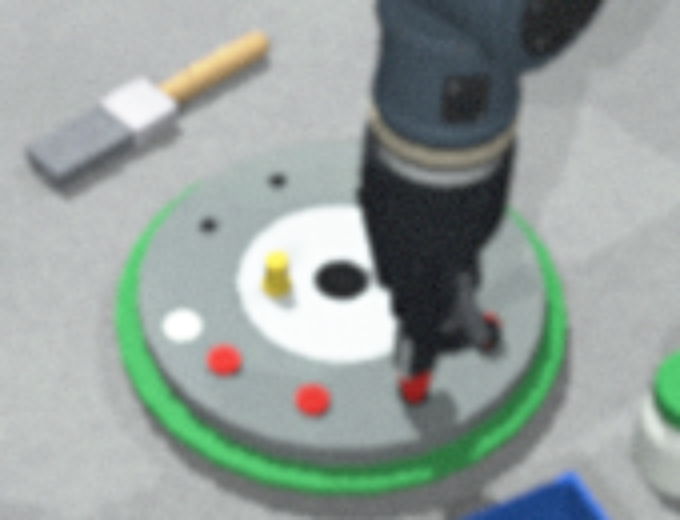

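Emit:
{"api": "apply_moves", "payload": {
  "increments": [
    [[0.002,0,0.003,0],[0,0,0.004,0],[0,0,0.003,0],[0,0,0.003,0]]
  ]
}}

```text
t: 7.4
tcp_pos: [0.5736, 0.1607, 0.1225]
tool_rot: [0.117, 0.993, 0.0, 0.013]
force: [-1.3, 0.9, 4.7]
finger_gap: 0.001
```

Emit:
{"api": "apply_moves", "payload": {
  "increments": [
    [[0,0,0.003,0],[0,0,0.002,0],[0,0,0.002,0]]
  ]
}}

```text
t: 7.7
tcp_pos: [0.5737, 0.1607, 0.1155]
tool_rot: [0.117, 0.993, 0.0, 0.013]
force: [-3.9, 1.6, 19.3]
finger_gap: 0.003
```

Emit:
{"api": "apply_moves", "payload": {
  "increments": [
    [[0,0,0.002,0],[0,0,0.001,0]]
  ]
}}

```text
t: 7.9
tcp_pos: [0.5736, 0.1608, 0.1157]
tool_rot: [0.117, 0.993, 0.0, 0.013]
force: [-1.7, 0.2, 6.5]
finger_gap: -0.002
```

Emit:
{"api": "apply_moves", "payload": {
  "increments": [
    [[0,0,-0.01,0],[0,0,-0.017,0],[0.029,-0.01,0,0],[0.029,-0.01,0,0],[0,0,0,0]]
  ]
}}

```text
t: 8.4
tcp_pos: [0.5124, 0.1544, 0.1423]
tool_rot: [0.117, 0.993, 0.0, 0.016]
force: [-1.0, -0.3, -0.0]
finger_gap: -0.0
```

```bash
python3 off.py 3
```

```text
8.4 tcp [0.5124 0.1544 0.1423] tip [0.5148 0.1542 0.0698] F [-1.  -0.3 -0. ]
3 tool delta [0.0004 0.0003 0.0148]
```

Emit:
{"api": "apply_moves", "payload": {
  "increments": [
    [[0,0,0.006,0],[0,0,0.004,0],[0,0,0.004,0],[0,0,0.003,0]]
  ]
}}

```text
t: 8.8
tcp_pos: [0.5167, 0.1544, 0.1245]
tool_rot: [0.117, 0.993, 0.001, 0.019]
force: [-2.7, -0.1, 4.0]
finger_gap: 0.002
```

Emit:
{"api": "apply_moves", "payload": {
  "increments": [
    [[0,0,0.003,0],[0,0,0.003,0],[0,0,0.002,0]]
  ]
}}

```text
t: 9.1
tcp_pos: [0.5169, 0.1544, 0.1157]
tool_rot: [0.117, 0.993, 0.001, 0.018]
force: [-2.0, -1.5, 9.3]
finger_gap: -0.004
```

Emit:
{"api": "apply_moves", "payload": {
  "increments": [
    [[0,0,0.002,0],[0,0,0.001,0]]
  ]
}}

```text
t: 9.3
tcp_pos: [0.5169, 0.1545, 0.1157]
tool_rot: [0.117, 0.993, 0.001, 0.018]
force: [-2.9, -0.7, 8.7]
finger_gap: 0.001
```

Emit:
{"api": "apply_moves", "payload": {
  "increments": [
    [[0,0,-0.01,0],[0,0,-0.03,0],[0,0,-0.04,0],[0,0,-0.04,0],[0,0,-0.04,0]]
  ]
}}

```text
t: 9.8
tcp_pos: [0.5104, 0.1545, 0.2761]
tool_rot: [0.117, 0.993, -0.0, 0.015]
force: [0.3, 0.3, -0.5]
finger_gap: -0.005
```

Emit:
{"api": "apply_moves", "payload": {
  "increments": [
    [[0.03,0,-0.02,0],[0.03,0,0,0],[0,0,0,0],[0,0,0,0]]
  ]
}}

```text
t: 10.2
tcp_pos: [0.4555, 0.1692, 0.3033]
tool_rot: [0.117, 0.993, 0.003, 0.027]
force: [0.3, 0.3, 0.1]
finger_gap: -0.001
```

```bash
python3 off.py; python3 - <<'E'
from h import *
for n in ("scene","top"):
    p,d=manip.snapshot(n);np.savez(f"pics/{n}5.npz",p=p,d=d)
    x,y,w,h=(180,130,180,140) if n=="scene" else (120,100,200,150);cv2.imwrite(f"pics/{n}5.png",cv2.resize(p[y:y+h,x:x+w,::-1],None,fx=4,fy=4))
c=cam("scene")
p0=np.load("pics/scene0.npz")["p"];p=np.load("pics/scene5.npz")["p"]
for k in("red","yel"):
  for q in(p0,p): print(k,[(tuple(b[0]),b[1]) for b in blobs(q,k) if b[0][1]>150])
for X in [[.647,.077],[.6235,.131],[.5735,.161],[.515,.1545]]:
  print([proj(c,np.array(X+[z])).round(1) for z in(.055,.043)])
E
```

```text
10.2 tcp [0.4555 0.1692 0.3033] tip [0.4594 0.1691 0.2308] F [0.3 0.3 0.1]
red [((np.float64(300.7), np.float64(222.2)), np.int32(42)), ((np.float64(235.4), np.float64(227.7)), np.int32(47)), ((np.float64(283.0), np.float64(235.1)), np.int32(51)), ((np.float64(257.8), np.float64(237.9)), np.int32(49))]
red [((np.float64(300.3), np.float64(223.9)), np.int32(31)), ((np.float64(235.6), np.float64(229.6)), np.int32(33)), ((np.float64(283.1), np.float64(237.4)), np.int32(36)), ((np.float64(257.9), np.float64(239.6)), np.int32(36))]
yel [((np.float64(281.3), np.float64(205.5)), np.int32(38)), ((np.float64(248.6), np.float64(208.2)), np.int32(39))]
yel [((np.float64(281.2), np.float64(205.6)), np.int32(37)), ((np.float64(248.6), np.float64(208.3)), np.int32(38))]
[array([235.1, 225.5]), array([235.2, 228.8])]
[array([257.4, 235.4]), array([257.4, 238.7])]
[array([282.9, 233.3]), array([282.6, 236.5])]
[array([300.3, 219.6]), array([299.8, 222.9])]
```

View pics/scene5.png

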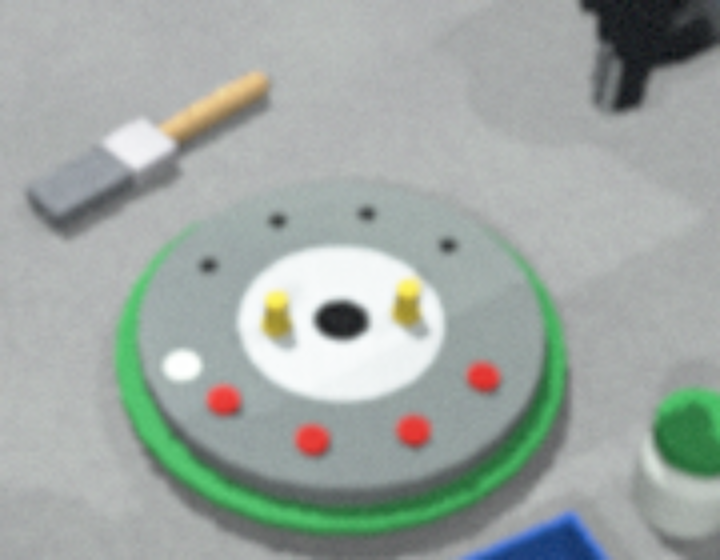

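View pics/top5.png

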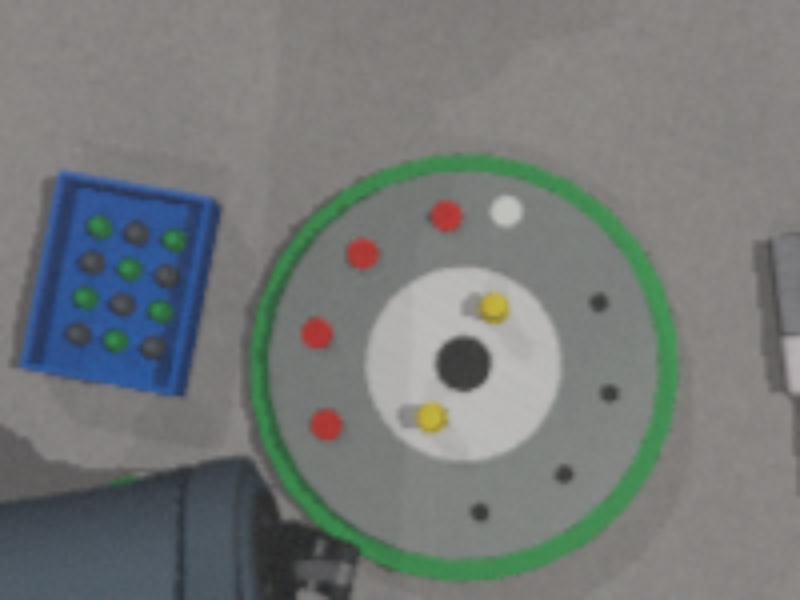

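The scene view shows all four plugs flat on the flange: zoomed (224,400), (313,440), (414,431), (484,377). The caps are unmoved at (277,315) and (408,302), and the brush, pot and tray are in place. The arm is clear, with the fingertips about 0.23 m above the bench.

```bash
python3 -c "
from station import manip
print(manip.sense()['force'],manip.sign_off())"
```

```text
the job is handed in; nothing more can be done
[ 0.56819456 -0.08471331  0.87199539] None
```

I pushed the four red plugs home in order from the white mark, using the closed fingertips, then lifted clear and handed the job in at about 10 s. No verdict came back.

- **Plugs:** each push stopped hard at the same TCP height, 0.1155–0.1157 m. That matches the 0.1156 m expected for a plug fully home. The largest force I read at the end of a move was about 21 N; I did not see any peaks between readings.
- **Final pictures:** all four heads lie flat on the flange. Both yellow caps are within 0.1 px of where they were. The brush, and the pot and tray as far as they were in view, look unmoved by eye; I did not measure their positions.
- **At hand-in:** the wrist force was about 1 N, and nothing was in contact.
- **Disagreements:**
  - The top, wrist and scene cameras placed the plugs up to 5 mm apart, so I used a position between them; the spacing between plugs came out at 58–59 mm.
  - The tool also tilted by about 2° over the run, which did no harm.

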